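# Clamp a lock cylinder in a quick-release vise

## Robot

A 6-joint arm with a two-finger parallel gripper is mounted at the origin on a cart in front of the work surface, level with it; the furniture and walls round the work are solid. World frame = base frame: x ahead of the robot, y to its left, z up, the work surface at z = 0. Lengths are in m, angles in rad, forces in N, time in s.
With the tool pointing down it reaches from about 0.4 to 0.925 m from the base axis. Payload 3.4 kg.
Tool frame: the origin (TCP) lies on the centre line of the jaws, within the pads' length; the fingertips stand 19 mm ahead of it and the grasp point (between the pads) is the TCP; z points along the fingers, y is the line along which they close (so a half turn about z gives the same grasp; the last joint's range is limited). The gripper opens to 85 mm and grips with 20 to 120 N. Pads are 22 mm wide; open, the fingers measure 114 mm over their backs; the gripper's body (76 mm by 85 mm) begins 54 mm behind the grasp point. The pads swing forward as they close: fully open they stand 13 mm farther back than shut.
Start: joints at [-1.391, 0.307, 1.506, -0, 1.328, -0.073], TCP at [0.144, -0.557, 0.25] pointing down, gripper open.
Joint ranges: [-3.12, 3.12], [-1.05, 2.28], [0.14, 2.33], [-1.42, 4.57], [0.1, 2.73], [-2.68, 2.68]. Speed limits (rad/s): [2.57, 2.57, 3.14, 3.14, 3.14, 3.14].

## Interface

Orientations are given as a unit quaternion [w, x, y, z].
In Python, from plant import arm gives the robot as it stands.
- The arm moves only by the shell command python3 -m handwheel 'ROWS'. ROWS is JSON, a list of rows, each a list of 3 entries, a list of its own where there are three numbers: the turn, a rotation vector about the tool's x, y, z in units of 90 degrees (1.0 is 90 degrees), then the shift along the tool's x, y, z in units of 0.75 m (1.0 is 0.75 m), then the opening, from -1 (shut) to 1 (fully open). In form: [[[rx, ry, rz], [tx, ty, tz], gripper], ...]. A call has 1 to 5 rows; each row is the pose to reach, as a shift and turn from the pose commanded when the call began, along the tool's axes at that moment; what a row does not reach only later rows make up. A row lasts 1/10 s, in which the tool goes at most 50 mm and 8.59 degrees, less where a joint would pass 70% of its speed; a pose out of reach is approached as far as the arm can. A call with a number of a shift or a turn outside -1 to 1 is refused whole. A call with a gripper value outside its range is refused whole. The fingers move at their own pace and stop on an object; the grip force is fixed at half the most. Time passes only in rows, so rows that repeat a pose let the fingers close. It gives the time, the measured TCP pose, the force, the opening and the grip force at its end, in the units of the state.
- arm.get_obs(): the state, without advancing time (a new reading comes with each control period).
- arm.read_camera(name): name is "side" or "top" or "wrist"; returns a dict with "image" (420x560x3 uint8, red, green, blue), "fx", "fy", "cx", "cy" (pixels), "R" (3x3) and "t" (3): a world point X has camera coordinates R X + t; the wrist camera has in their place "T_tool_cam" (4x4, takes a point from camera to tool coordinates, whose origin is the TCP and whose axes are the flange's). Camera axes: x right, y down, z forward; pixel columns grow to the right and rows downward; lengths in m; the calibration is good to about 2 mm. A picture is of the moment at which its call begins: read the wrist's pose just before it. There is no depth.
- arm.close_job(): hands the job in; it is judged then, once.
The state is a dict: "clock": time; "joint_pos": joint angles; "joint_vel": joint speeds; "joint_efforts": joint torques, N m; "position": TCP position; "tcp_rot": TCP orientation; "force": force on the tool from outside, world axes, zero at the start; "moment": the same for the moment, N m; "gripper_width": finger opening in m; "finger_force": force on a finger pad.
Only numpy, scipy, OpenCV 4.12 (cv2) and the standard library are available. Lean on these libraries where they do the work, as an engineer would, in place of code of your own. Each camera call takes 0.05 s, during which the arm holds its last target. There are 200 camera calls.

## Task

The brass lock cylinder stands loose between the jaws of the small quick-release vise, whose nut is backed off too far. With the lever not yet closed, screw the nut in until the lever meets firm resistance about where it points straight out in line with its skewer, then swing the lever on until it is fully closed, so that the cylinder is held firmly upright. Do not overtighten or force anything, and leave the other things on the desk as they are.

Things in the scene. Friction and masses are not known exactly. Their poses are not given: they have to be found in the camera images.
- vise: Small steel quick-release vise, fixed on the desk. Origin: centre of its underside, at desk level; z up, y along the skewer towards the lever (the nut is at -y). Dark base 90 x 112 x 14 mm. Skewer 50 mm up at x = 0. Jaws 68 mm wide, tops at z = 92. The bed under the work is at z = 66. Round cam housing (34 mm) at y = +58, top at z = 64. Two 10 mm guide rods at x = +-25, z = 50 end at y = -46.
- vee_jaw: Dark V insert in the fixed jaw (two upright faces 17 x 25 mm that look to -y); origin and axes as the vise. The flat moving jaw comes from -y and presses the work into it; once the work is nipped the clamping force grows by roughly 35 N per mm that nut or cam take up further.
- brass_cylinder: Brass lock cylinder, 29 mm across, 70 mm tall, standing upright and loose on the vise's bed between the jaws, so its top is 136 mm above the desk; origin at the centre of its underside, z along it.
- nut_center (a point): Centre of the dark round scalloped nut, 40 mm across, 18 mm thick, axis along the vise's y, 50 mm above the desk. Grip it across its diameter from above and tilt the gripper about the axis in strokes, or push its rim. Tighten: its top moves to the vise's +x (positive about the vise's +y). Stiff (about 0.3 N m); it stays where it is left.
- skewer_end (a point): Free end of the skewer, a 9 mm threaded rod that sticks out of the nut at -y. Each turn of the nut moves nut and moving jaw 7 mm along it (1.1 mm per rad). How far the nut has to be screwed in differs from time to time and must be felt; it is less than one turn.
- lever (a joint): Cam lever's angle (rad) about the vertical axis of its shaft. 0: open, arm 1.3 rad to the vise's +x side of straight out; 1.3: straight out along the vise's +y; 2.6: closed, arm 1.3 rad to the -x side; stop at 2.68. Past 2.5 it stays closed. Let go under load before that, it swings back open till the load is gone; so it does if the nut is screwed in further once the work is nipped.
- lever_push (a point): Point on the lever arm's centre line, 62 mm from its shaft axis, where to push. The arm is an aluminium bar 10 mm thick (in its plane of swing), 18 mm high, centred 74 mm above the desk, ending 80 mm from the axis. A free arm needs about 1 N here. With the nut set right the push rises to 3 N at about 1.15 to 1.45 rad, peaks at 5 to 8 N near 1.8 and fades to nothing at 2.6.
- lever_axis (a point): Axis of the lever's shaft, fixed in the vise's cam housing at x = 0, y = 58 mm, taken at the arm's height, 74 mm. Turning the lever to an angle draws the skewer, with nut and moving jaw, towards +y by 4.2 mm x (0.858 - cos(angle + 0.54)): 4.7 mm at straight out, 7.8 mm when closed. With the nut set right the work is first nipped at about 0.85 to 1.1 rad.
- hex_keys: Bystander: folding hex key set 16 x 90 x 17 mm, lying behind (+x of) the vise; origin under its centre.
- screwdriver_flat: Bystander: precision screwdriver, 147 mm, lying between robot and vise; origin under its centre.
- pin_jar: Bystander: screw-lid jar of pins, 44 mm across, 48 mm tall, by the vise's nut end, on the robot's side; origin under its centre.
Things that resemble listed ones, but are neither listed nor needed, are in the scene too. What is shaped like the brass_cylinder but blue or turquoise is not meant.

How it is judged:
By the outcome, as a careful person would: the job done as asked, in the order asked, and still so for the second after the job is handed in, with the robot touching nothing.
It also fails if it takes over 72 s, if anything falls off the work surface, if the arm or the gripper's body presses on something with over 40 N, if the wrist force passes 120 N, or if a joint passes its speed limit or range.

## Working session

There is one attempt and no reset: what is moved stays moved. The work goes in short steps, Python scripts to look and compute and a shell command to move; the robot and the scene stay as the last step left them, time stands still between calls to the robot, and variables do not carry over. Pictures are saved under pics/ and viewed, at most 11 in all, crops included, and the job is handed in when it is done.

```bash
ls; mkdir -p pics
python3 - <<'E'
from plant import arm
import cv2,numpy as np
o=arm.get_obs(); print({k:np.round(v,3) for k,v in o.items()})
for n in("top","side"):
    c=arm.read_camera(n); cv2.imwrite(f"pics/{n}0.png",c["image"][...,::-1]); print(n,c["fx"],c["fy"],c["cx"],c["cy"],np.round(c["R"],4).tolist(),np.round(c["t"],4))
E
```

```text
pics
{'clock': np.float64(0.0), 'joint_pos': array([-1.391,  0.308,  1.508,  0.   ,  1.328, -0.074]), 'joint_vel': array([-0.   ,  0.001, -0.002, -0.001,  0.001, -0.001]), 'joint_efforts': array([-0.0000e+00, -4.5756e+01, -2.5192e+01, -0.0000e+00,  1.3000e-02,
        0.0000e+00]), 'position': array([ 0.144, -0.556,  0.249]), 'tcp_rot': array([-0.001,  0.992,  0.126, -0.   ]), 'force': array([-0.144, -0.352,  0.02 ]), 'moment': array([ 0.028, -0.003,  0.009]), 'finger_force': np.float64(0.0), 'gripper_width': np.float64(0.085)}
top 516.3557408340777 516.3557408340777 281.78406196126946 203.97312913070823 [[0.0164, -0.9996, -0.0228], [-0.9958, -0.0143, -0.0901], [0.0898, 0.0242, -0.9957]] [0.2512 0.5116 1.0015]
side 514.9308933760045 514.9308933760045 278.7786285793318 214.82003155278846 [[0.9988, -0.0481, 0.0057], [-0.0236, -0.5852, -0.8105], [0.0423, 0.8094, -0.5857]] [-0.4718  0.2085  0.7801]
```

View pics/top0.png

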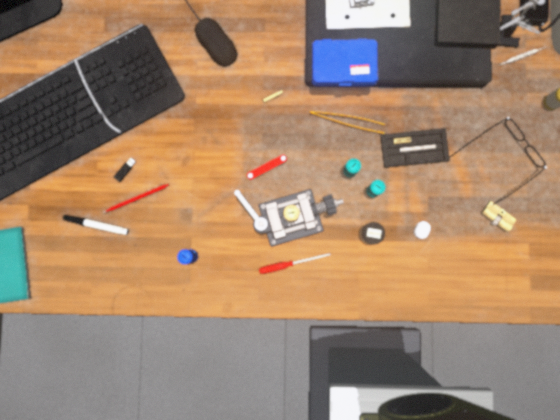

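View pics/side0.png

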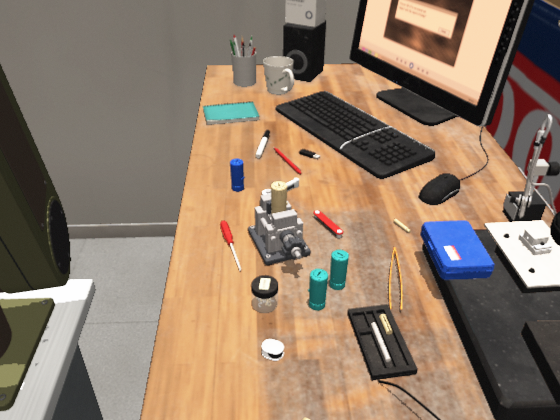

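The top view shows the vise at about (292,217): cam housing (261,224), lever tip (238,192), so the lever is open, nut (326,206) and skewer end (342,203). The brass cylinder is at (291,213). The two teal cylinders (353,167), (376,188) and the blue one (186,257) are look-alikes. The jar is at (373,233), the screwdriver at (295,263) and the hex keys at (267,167). The brass one standing between the jaws is the one meant, and I'll confirm that in an enlarged crop.

```bash
cat > h.py <<'E'
from plant import arm
import cv2,numpy as np
def ray(c,u,v):
    R=np.array(c["R"]);t=np.array(c["t"]);d=R.T@np.array([(u-c["cx"])/c["fx"],(v-c["cy"])/c["fy"],1]);return -R.T@t,d
def onz(c,u,v,z):
    o,d=ray(c,u,v);return o+d*(z-o[2])/d[2]
def proj(c,X):
    p=np.array(c["R"])@X+np.array(c["t"]);return np.array([c["fx"]*p[0]/p[2]+c["cx"],c["fy"]*p[1]/p[2]+c["cy"]])
E
python3 - <<'E'
import cv2,numpy as np
t=cv2.imread("pics/top0.png")[150:285,220:400];s=cv2.imread("pics/side0.png")[165:320,215:355]
a=cv2.resize(t,None,fx=4.4,fy=4.4,interpolation=cv2.INTER_CUBIC)
cv2.imwrite("pics/topc.png",a);cv2.imwrite("pics/sidec.png",cv2.resize(s,None,fx=3.8,fy=3.8,interpolation=cv2.INTER_CUBIC))
E
```

```text
(no output)
```

View pics/topc.png

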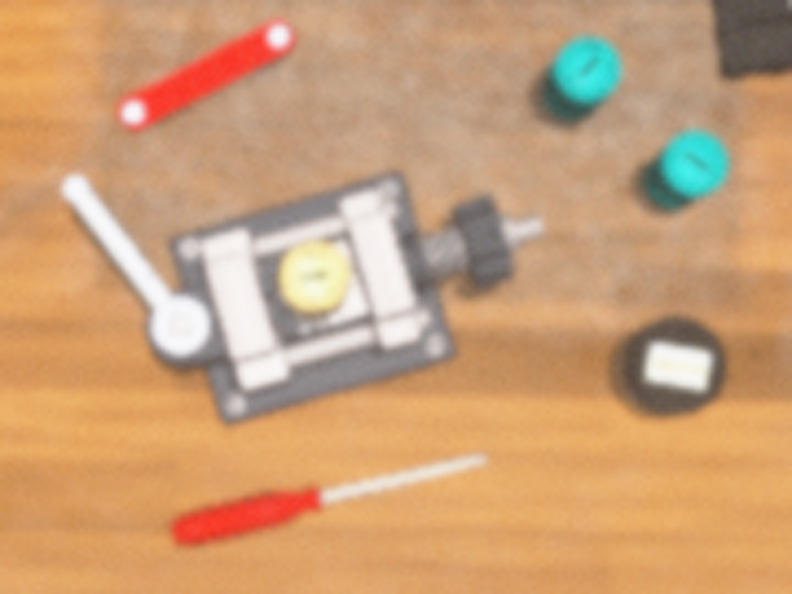

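View pics/sidec.png

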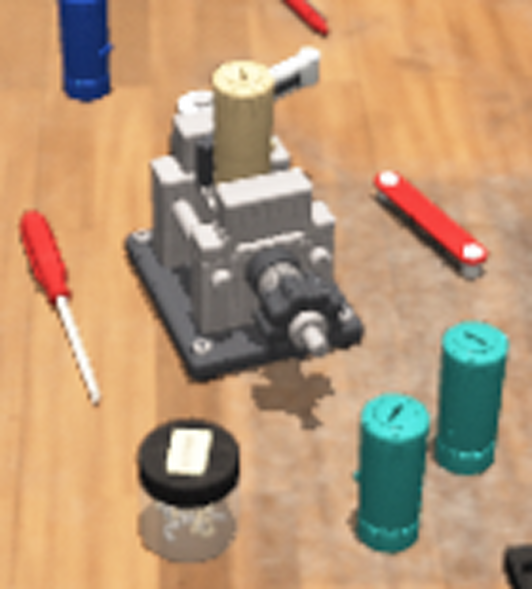

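Confirmed: the brass cylinder (crop 315,277) stands between the light jaws. In the crop the cam shaft is at (180,325), lever tip (75,187), nut (482,244), skewer end (540,226) and base corners (168,240), (400,172), (455,352), (228,422).

```bash
cat > loc.py <<'E'
from h import *
c=arm.read_camera("top"); s=arm.read_camera("side")
P=lambda u,v,z: onz(c,220+u/4.4,150+v/4.4,z)
k=np.array([P(168,240,.014),P(400,172,.014),P(455,352,.014),P(228,422,.014)])
print("sides",[round(np.linalg.norm(k[i]-k[(i+1)%4]),4) for i in range(4)])
C=k.mean(0); yd=(k[0]+k[3]-k[1]-k[2]);yaw=np.arctan2(-yd[0],yd[1]); print("base centre",C.round(4),"yaw",yaw)
for n,a in dict(shaft=(180,325,.083),tip=(75,187,.083),nut=(484,243,.06),skew=(540,226,.054),cyl=(315,277,.136),jar=(670,367,.048)).items(): print(n,P(*a).round(4))
cy,sy=np.cos(yaw),np.sin(yaw); V=lambda x,y,z: np.array([C[0]+cy*x-sy*y,C[1]+sy*x+cy*y,z])
sh=P(180,325,.083); print("shaft expected",V(0,.058,.083))
for n,p in dict(shaft=V(0,.058,.083),cyl=P(315,277,.136),skew=P(540,226,.054)).items():
    print(n,"side crop px",((proj(s,p)-[215,165])*3.8).round())
d=P(540,226,.05)-sh; print("yaw axis",np.arctan2(d[0],-d[1]))
for n in((484,243),(540,226)):
    q=P(*n,.05)-C; print("vise xy",cy*q[0]+sy*q[1],-sy*q[0]+cy*q[1])
q=P(75,187,.083)-sh; print("arm",np.linalg.norm(q), "angle from +y to +x", np.arctan2(cy*q[0]+sy*q[1],-sy*q[0]+cy*q[1]))
E
python3 loc.py
```

```text
sides [np.float64(0.1107), np.float64(0.086), np.float64(0.108), np.float64(0.0876)]
base centre [0.4822 0.2403 0.014 ] yaw 0.3074811003543704
shaft [0.4646 0.2962 0.083 ]
tip [0.5231 0.3425 0.083 ]
nut [0.5036 0.1657 0.06  ]
skew [0.5119 0.1408 0.054 ]
cyl [0.4821 0.2388 0.136 ]
jar [0.4512 0.083  0.048 ]
shaft expected [0.46463815 0.29560626 0.083     ]
shaft side crop px [200. 105.]
cyl side crop px [240.  76.]
skew side crop px [316. 345.]
yaw axis 0.29733611578120833
vise xy -0.0015837363340438643 -0.07853731322865722
vise xy -0.0015132535131893686 -0.10433456392974928
arm 0.0745807938547863 angle from +y to +x 1.2092634063668575
```

```bash
cat >> h.py <<'E'
from scipy.spatial.transform import Rotation as Ro
YAW=0.302;C0=np.array([.482,.240,0])
def V(x,y,z=0.): return C0+Ro.from_euler("z",YAW).apply([x,y,z])
def orient(rel): # tool x = vise +y turned rel about world z, tool z down
    f=YAW+np.pi/2+rel; return Ro.from_matrix(np.array([[np.cos(f),np.sin(f),0],[np.sin(f),-np.cos(f),0],[0,0,-1.]]).T)
def lev(a,ex=0,z=.086,r=.062):
    b=1.3-a;u=np.array([np.sin(b),np.cos(b)]);p=np.array([-np.cos(b),np.sin(b)])
    q=np.array([0,.058])+r*u-(.016+ex)*p; return V(*q,z),orient(a-.0+np.arctan2(p[1],p[0])*0+ (np.pi/2-1.3+0)*1)
def here():
    o=arm.get_obs();return np.array(o["position"]),Ro.from_quat(np.roll(o["tcp_rot"],-1))
def rows(p,R,p0,R0):
    return (R0.inv()*R).as_rotvec()/(np.pi/2),R0.inv().apply(p-p0)/.75
def lv(y):  # vise xy of world pt
    return Ro.from_euler("z",-YAW).apply(np.asarray(y)-C0)
E
python3 - <<'E'
from h import *
p0,R0=here()
w=[(np.array([.50,-.30,.25]),R0),lev(0,.014,.25),lev(0,.014,.086)]
for p,R in w:
    t,s=rows(p,R,p0,R0);print(p.round(3),t.round(3),s.round(3));p0,R0=p,R
E
```

```text
[ 0.5  -0.3   0.25] [0. 0. 0.] [ 0.545 -0.212 -0.   ]
[0.533 0.304 0.25 ] [-0.000e+00 -1.000e-03 -1.204e+00] [ 0.244 -0.768  0.001]
[0.533 0.304 0.086] [0. 0. 0.] [0.    0.    0.219]
```

```bash
H="python3 -m handwheel"
$H '[[[0,0,0],[0.27,-0.106,0],-1],[[0,0,0],[0.27,-0.106,0],-1],[[0,0,0],[0.27,-0.106,0],-1],[[0,0,0],[0.27,-0.106,0],-1],[[0,0,0],[0.27,-0.106,0],-1]]' >/dev/null
$H '[[[0,0,0],[0.27,-0.106,0],-1],[[0,0,0],[0.27,-0.106,0],-1],[[0,0,0],[0.27,-0.106,0],-1],[[0,0,0],[0.27,-0.106,0],-1],[[0,0,0],[0.27,-0.106,0],-1]]'
$H '[[[0,0,-0.4],[0.082,-0.256,0],-1],[[0,0,-0.4],[0.082,-0.256,0],-1],[[0,0,-0.4],[0.082,-0.256,0],-1],[[0,0,-0.4],[0.082,-0.256,0],-1],[[0,0,-0.4],[0.082,-0.256,0],-1]]'
python3 - <<'E'
from h import *
p0,R0=here();w=[lev(0,.014,.25)]
for p,R in w:
    t,s=rows(p,R,p0,R0);print(p.round(3),t.round(3),s.round(3));p0,R0=p,R
E
```

```text
clock: 1.2
position: [0.4995, -0.2985, 0.2501]
tcp_rot: [-0.0, 0.992, 0.128, 0.001]
force: [-0.9, -0.5, -0.4]
gripper_width: 0.0001
finger_force: 0.0
clock: 1.7
position: [0.5066, -0.095, 0.2502]
tcp_rot: [-0.002, 0.903, 0.43, 0.0]
force: [-1.0, -0.3, -0.1]
gripper_width: 0.0
finger_force: 0.0
[0.533 0.304 0.25 ] [-0.001 -0.002 -0.798] [ 0.435 -0.307  0.002]
```

```bash
H="python3 -m handwheel"
$H '[[[0,0,-0.4],[0.217,-0.153,0],-1],[[0,0,-0.4],[0.217,-0.153,0],-1],[[0,0,-0.4],[0.217,-0.153,0],-1],[[0,0,-0.4],[0.217,-0.153,0],-1],[[0,0,-0.4],[0.217,-0.153,0],-1]]' >/dev/null
python3 - <<'E'
from h import *
p0,R0=here();w=[lev(0,.014,.25)]
for p,R in w:
    t,s=rows(p,R,p0,R0);print(p.round(3),t.round(3),s.round(3));p0,R0=p,R
E
```

```text
[0.533 0.304 0.25 ] [ 0.001 -0.001 -0.399] [ 0.268 -0.001  0.001]
```

```bash
H="python3 -m handwheel"
$H '[[[0,0,-0.4],[0.268,0,0],-1],[[0,0,-0.4],[0.268,0,0],-1],[[0,0,-0.4],[0.268,0,0],-1],[[0,0,-0.4],[0.268,0,0],-1],[[0,0,-0.4],[0.268,0,0],-1]]'
python3 - <<'E'
from h import *
p0,R0=here();w=[lev(0,.014,.25),lev(0,.014,.086)]
for p,R in w:
    t,s=rows(p,R,p0,R0);print(p.round(3),t.round(3),s.round(3))
E
```

```text
clock: 2.7
position: [0.5362, 0.3032, 0.2499]
tcp_rot: [-0.0, 0.478, 0.878, 0.001]
force: [-1.0, -0.7, 0.5]
gripper_width: 0.0002
finger_force: 0.0
[0.533 0.304 0.25 ] [ 0.001 -0.001  0.   ] [ 0.003 -0.003 -0.   ]
[0.533 0.304 0.086] [ 0.001 -0.001  0.   ] [ 0.003 -0.004  0.219]
```

```bash
H="python3 -m handwheel"
$H '[[[0,0,0],[0,0,0.1],-1],[[0,0,0],[0,0,0.16],-1],[[0,0,0],[0,0,0.2],-1],[[0,0,0],[0,-0.003,0.219],-1],[[0,0,0],[0,-0.003,0.219],-1]]'
python3 - <<'E'
from h import *
p0,R0=here();print(lv(p0))
for f in ("side",):
    c=arm.read_camera(f); i=c["image"][...,::-1][130:290,190:370]; cv2.imwrite("pics/s1.png",cv2.resize(i,None,fx=3.6,fy=3.6,interpolation=cv2.INTER_CUBIC))
L=None
for a in np.arange(0,2.45,.1):   # arc rows, relative to lev(0)
    pa,Ra=lev(a); t,s=rows(pa,Ra,*( (p0,R0) if L is None else L)); L=(pa,Ra)
    print(round(a,2),t.round(3),s.round(4))
    if a>.15:break
# generic 0.5 rad arc call with 5 rows of 0.1
for a0 in (.2,):
    L=lev(a0)
    for k in range(1,6): print(k,[x.round(4) for x in rows(*lev(a0+.1*k),*L)])
E
```

```text
clock: 3.2
position: [0.5311, 0.2942, 0.0824]
tcp_rot: [-0.002, 0.482, 0.876, -0.004]
force: [0.3, -0.1, -1.0]
gripper_width: 0.0001
finger_force: 0.0
[0.06296498 0.03716928 0.08240095]
0.0 [-0.006 -0.    -0.005] [ 0.028   0.0089 -0.0049]
0.1 [ 0.     0.    -0.064] [0.0084 0.0017 0.    ]
0.2 [ 0.     0.    -0.064] [0.0084 0.0017 0.    ]
1 [array([ 0.    ,  0.    , -0.0637]), array([0.0084, 0.0017, 0.    ])]
2 [array([ 0.    ,  0.    , -0.1273]), array([0.0168, 0.0026, 0.    ])]
3 [array([ 0.   ,  0.   , -0.191]), array([0.0254, 0.0026, 0.    ])]
4 [array([ 0.    ,  0.    , -0.2546]), array([0.0339, 0.0018, 0.    ])]
5 [array([ 0.    ,  0.    , -0.3183]), array([0.0422, 0.0001, 0.    ])]
```

View pics/s1.png

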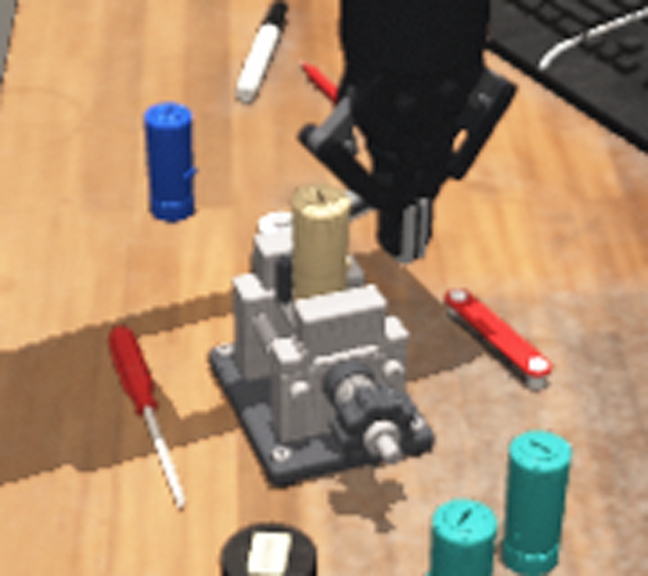

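The picture shows the closed fingertips at crop (405,240), beside the lever and on its jaw side. The lever is still open and nothing has been touched. Next: settle, then start the arc.

```bash
H="python3 -m handwheel"
$H '[[[0,0,0],[0,0.004,-0.003],-1],[[0,0,0],[0,0.004,-0.003],-1]]'
python3 - <<'E'
from h import *
p0,R0=here();print(lv(p0));
print([x.round(4) for x in rows(*lev(0.0),p0,R0)])
E
```

```text
clock: 3.45
position: [0.5384, 0.2999, 0.0908]
tcp_rot: [0.002, 0.482, 0.876, 0.002]
force: [1.0, -0.3, 0.3]
gripper_width: -0.0
finger_force: 0.0
[0.07161159 0.04038367 0.09083822]
[array([ 0.0035,  0.0006, -0.0044]), array([ 0.0268, -0.0033,  0.0064])]
```

```bash
H="python3 -m handwheel"
cat > rd.py <<'E'
from h import *
p,R=here();o=arm.get_obs();f=R.inv().apply(o["force"]);q=lv(p)
# lever angle implied: solve contact line: tool x = push dir
ph=np.arctan2(*(Ro.from_euler("z",-YAW).apply(R.apply([1,0,0]))[[1,0]])); a=ph-(np.pi-1.3)+np.pi/2-0
pp=np.array([np.cos(ph),np.sin(ph)]); c=q[:2]-[0,.058]; off=c@pp; 
print("t%.2f vise %s cmdang %.2f off %.4f ang %.2f  f_tool %s"%(o["clock"],q.round(4),(ph-(np.pi/2+.2708))%6.283,off,((ph-(np.pi/2+.2708))%6.283)+np.arcsin((off+.016)/.062),f.round(1)))
E
$H '[[[0,0,0],[0.02,-0.003,0.004],-1],[[0,0,0],[0.027,-0.003,0.004],-1],[[0,0,-0.064],[0.0354,-0.002,0.004],-1],[[0,0,-0.128],[0.0438,-0.001,0.004],-1],[[0,0,-0.128],[0.0438,-0.001,0.004],-1]]'>/dev/null; python3 rd.py
for i in 1; do $H '[[[0,0,-0.064],[0.0084,0.0017,0],-1],[[0,0,-0.127],[0.0168,0.0026,0],-1]]'>/dev/null; python3 rd.py; done
$H '[[[0,0,-0.064],[0.0084,0.0017,0],-1],[[0,0,-0.127],[0.0168,0.0026,0],-1]]'>/dev/null; python3 rd.py
$H '[[[0,0,-0.064],[0.0084,0.0017,0],-1],[[0,0,-0.127],[0.0168,0.0026,0],-1]]'>/dev/null; python3 rd.py
```

```text
t3.95 vise [0.0591 0.0736 0.0857] cmdang 0.20 off -0.0127 ang 0.25  f_tool [-0.3  1.  -0.4]
t4.15 vise [0.0557 0.0844 0.0857] cmdang 0.40 off -0.0137 ang 0.43  f_tool [-2.2 -0.2 -0.2]
t4.35 vise [0.0495 0.0956 0.0857] cmdang 0.60 off -0.0134 ang 0.64  f_tool [-1.3 -1.6  0. ]
t4.55 vise [0.0413 0.1053 0.0856] cmdang 0.80 off -0.0133 ang 0.84  f_tool [-2.  -1.2  0.2]
```

```bash
H="python3 -m handwheel"
$H '[[[0,0,-0.064],[0.0084,0.0017,0],-1],[[0,0,-0.127],[0.0168,0.0026,0],-1]]'>/dev/null; python3 rd.py
$H '[[[0,0,-0.064],[0.0084,0.0017,0],-1],[[0,0,-0.127],[0.0168,0.0026,0],-1]]'>/dev/null; python3 rd.py
$H '[[[0,0,-0.064],[0.0084,0.0017,0],-1],[[0,0,-0.127],[0.0168,0.0026,0],-1]]'>/dev/null; python3 rd.py
$H '[[[0,0,-0.064],[0.0084,0.0017,0],-1],[[0,0,-0.127],[0.0168,0.0026,0],-1]]'>/dev/null; python3 rd.py
```

```text
t4.75 vise [0.0314 0.1132 0.0857] cmdang 1.00 off -0.0134 ang 1.04  f_tool [-1.1 -0.6 -0.3]
t4.95 vise [0.0201 0.1189 0.0858] cmdang 1.19 off -0.0136 ang 1.23  f_tool [-1.1 -1.4 -1. ]
t5.15 vise [0.0079 0.1223 0.0858] cmdang 1.39 off -0.0139 ang 1.43  f_tool [-2.2 -1.1  0.5]
t5.35 vise [-0.0047  0.1232  0.0858] cmdang 1.59 off -0.0143 ang 1.62  f_tool [-1.6 -0.3  0.6]
```

Free up to about 1.6 rad, so the nut is indeed far backed off and needs at least 1.5 rad of screwing. I'll leave the lever there unloaded and retreat to the nut.

```bash
H="python3 -m handwheel"
$H '[[[0,0,0],[-0.03,0,0],-1],[[0,0,0],[-0.03,0,-0.06],0.4],[[0,0,0],[-0.03,0,-0.12],0.4],[[0,0,0],[-0.03,0,-0.16],0.4],[[0,0,0],[-0.03,0,-0.16],0.4]]'
python3 - <<'E'
from h import *
p0,R0=here()
c=arm.read_camera("top")
cv2.imwrite("pics/top1.png",c["image"][...,::-1])
t,s=rows(V(0,-.076,.2),orient(0),p0,R0);print(t.round(3),s.round(4))
E
```

```text
clock: 5.85
position: [0.4614, 0.3704, 0.2108]
tcp_rot: [0.005, -0.292, 0.957, 0.002]
force: [0.6, 0.6, -0.2]
gripper_width: 0.058
finger_force: 0.0
[0.006 0.005 1.184] [ 0.1033 -0.2567  0.0132]
```

```bash
H="python3 -m handwheel"
$H '[[[0,0,0.45],[0.05,-0.13,0.01],0.4],[[0,0,0.45],[0.05,-0.13,0.01],0.4],[[0,0,0.45],[0.05,-0.13,0.01],0.4],[[0,0,0.45],[0.05,-0.13,0.01],0.4],[[0,0,0.45],[0.05,-0.13,0.01],0.4]]' >/dev/null
$H '[[[0,0,0.45],[0,0,0],0.4],[[0,0,0.45],[0,0,0],0.4],[[0,0,0.45],[0,0,0],0.4],[[0,0,0.45],[0,0,0],0.4],[[0,0,0.45],[0,0,0],0.4]]'
python3 - <<'E'
from h import *
p0,R0=here()
t,s=rows(V(0,-.076,.2),orient(0),p0,R0);print(t.round(3),s.round(4))
E
```

```text
clock: 6.9
position: [0.481, 0.2659, 0.1961]
tcp_rot: [-0.001, 0.402, 0.916, -0.001]
force: [-0.6, 0.6, -0.3]
gripper_width: 0.0597
finger_force: 0.0
[-0.002 -0.     0.281] [-0.1179 -0.0657 -0.0051]
```

```bash
H="python3 -m handwheel"
$H '[[[0,0,0.281],[-0.118,-0.066,-0.005],0.4],[[0,0,0.281],[-0.118,-0.066,-0.005],0.4],[[0,0,0.281],[-0.118,-0.066,-0.005],0.4],[[0,0,0.281],[-0.118,-0.066,-0.005],0.4]]'
python3 - <<'E'
from h import *
p0,R0=here()
t,s=rows(V(0,-.076,.05),orient(0),p0,R0);print(t.round(4),s.round(4))
c=arm.read_camera("wrist");i=c["image"][...,::-1]; cv2.imwrite("pics/w1.png",i)
T=np.array(c["T_tool_cam"]); print(T.round(3).tolist(),c["fx"])
from h import *
X=[V(0,-.0815+.0,.05),V(0,-.0726,.07),V(0,.058,.083)]
for x in X:
    q=np.linalg.inv(T)@np.r_[R0.inv().apply(x-p0),1];print((c["fx"]*q[0]/q[2]+c["cx"],c["fy"]*q[1]/q[2]+c["cy"]))
E
```

```text
clock: 7.3
position: [0.5057, 0.1663, 0.2002]
tcp_rot: [-0.001, 0.592, 0.806, -0.001]
force: [-0.8, 0.3, 0.9]
gripper_width: 0.06
finger_force: 0.0
[-0.0018 -0.0002  0.0018] [ 0.0018 -0.0004  0.2002]
[[-0.001, -0.96, -0.281, 0.073], [1.0, -0.0, -0.0, -0.001], [0.0, -0.281, 0.96, -0.124], [0.0, 0.0, 0.0, 1.0]] 356.6484101783499
(np.float64(278.1450299279251), np.float64(205.82926824955663))
(np.float64(278.1882475892083), np.float64(201.50288193248036))
(np.float64(278.9025303928041), np.float64(-3.536351235684407))
```

View pics/w1.png

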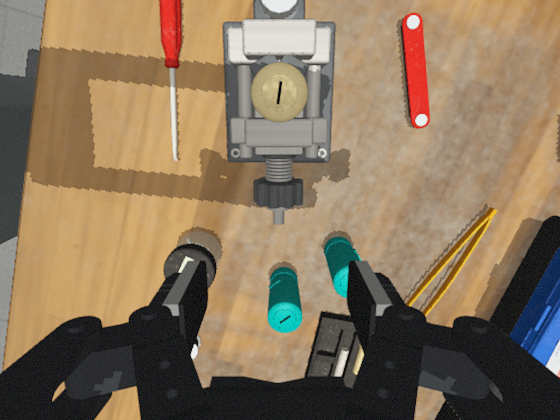

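The nut is at (278,192) in the wrist view, rows 178–206. The lever housing is at the top (279,3), the cylinder at (279,92), and the base front edge at row 161. I'll check the nut's y against the base edge.

```bash
cat > wr.py <<'E'
from h import *
def wcast(c,p0,R0,u,v,z):
    T=np.array(c["T_tool_cam"]);d=T[:3,:3]@[(u-c["cx"])/c["fx"],(v-c["cy"])/c["fy"],1]
    o=p0+R0.apply(T[:3,3]);d=R0.apply(d);return lv(o+d*(z-o[2])/d[2])
E
python3 - <<'E'
from wr import *
p0,R0=here();c=arm.read_camera("wrist")
for n,a in dict(base=(279,161,.014),cyl=(279,92,.136),nutfar=(278,206,.07),nutnear=(254,179,.05),nutnear2=(303,179,.05),jawouter=(279,152,.085),jawtop=(279,121,.092),skewend=(279,222,.052),baseL=(225,161,.014),baseR=(330,161,.014)).items(): print(n,wcast(c,p0,R0,*a).round(4))
t=arm.read_camera("top"); 
for u,v in((484,243),(460,250),(510,237)): print(lv(onz(t,220+u/4.4,150+v/4.4,.055)).round(4))
E
```

```text
base [ 0.0008 -0.05    0.014 ]
cyl [-0.      0.0027  0.136 ]
nutfar [ 0.0001 -0.0751  0.07  ]
nutnear [-0.0188 -0.0589  0.05  ]
nutnear2 [ 0.0195 -0.0586  0.05  ]
jawouter [ 0.0004 -0.0335  0.085 ]
jawtop [ 0.0002 -0.0131  0.092 ]
skewend [ 0.001  -0.0934  0.052 ]
baseL [-0.0463 -0.0504  0.014 ]
baseR [ 0.0452 -0.0497  0.014 ]
[-0.0012 -0.0778  0.055 ]
[-0.0012 -0.0669  0.055 ]
[-0.0019 -0.0895  0.055 ]
```

```bash
H="python3 -m handwheel"
$H '[[[0,0,0],[0.002,0,0.06],0.4],[[0,0,0],[0.002,0,0.12],0.4],[[0,0,0],[0.002,0,0.16],0.4],[[0,0,0],[0.002,0,0.19],0.4],[[0,0,0],[0.002,0,0.2],0.4]]' | grep -E "pos|force"
$H '[[[-0.09,0,0],[0,0,0],0.4],[[-0.18,0,0],[0,0,0],0.4],[[-0.27,0,0],[0,0,0],0.4],[[-0.36,0,0],[0,0,0],0.4],[[-0.36,0,0],[0,0,0],0.4]]' | grep -E "pos|force"
python3 - <<'E'
from h import *
p0,R0=here(); o=arm.get_obs();print(lv(p0),(orient(0).inv()*R0).as_rotvec(degrees=True).round(1),o["joint_pos"].round(2))
c=arm.read_camera("side"); i=c["image"][...,::-1][150:320,200:380]; cv2.imwrite("pics/s2.png",cv2.resize(i,None,fx=3.5,fy=3.5,interpolation=cv2.INTER_CUBIC))
E
```

```text
position: [0.5037, 0.17, 0.0489]
force: [-0.7, -0.2, -0.0]
finger_force: 0.0
position: [0.4967, 0.1911, 0.0507]
force: [0.4, 0.7, -0.1]
finger_force: 0.0
[-0.00045271 -0.05103085  0.05072883] [-24.3   3.9  -1.6] [ 0.22  0.42  2.18  0.69  0.17 -0.77]
```

View pics/s2.png

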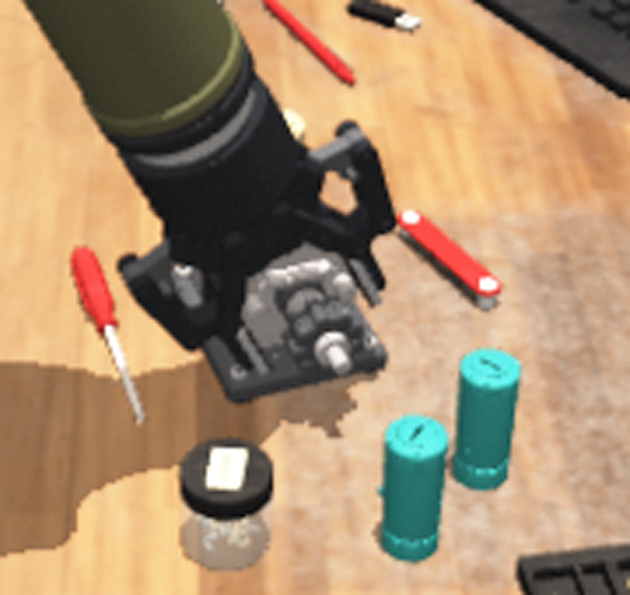

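The view shows the gripper tilted over the vise rather than the nut. The wrist ran into joint 5's limit at about −24° and drifted 24 mm inward, with no contact force. I'll go back and use strokes from −12° towards +65°.

Run:
```python
from h import *
p0,R0=here()
for d in (-12,0):
    t,s=rows(V(0,-.075,.05),orient(0)*Ro.from_euler("x",d,degrees=True),p0,R0);print(d,t.round(4),s.round(4))
```

```text
-12 [ 0.1369 -0.0461  0.0131] [-0.033  -0.001  -0.0014]
0 [ 0.2701 -0.0447  0.018 ] [-0.033  -0.001  -0.0014]
```

```bash
H="python3 -m handwheel"
$H '[[[0.06,-0.02,0.006],[-0.016,0,0],0.4],[[0.137,-0.046,0.013],[-0.033,-0.001,-0.001],0.4],[[0.137,-0.046,0.013],[-0.033,-0.001,-0.001],0.4],[[0.137,-0.046,0.013],[-0.033,-0.001,-0.001],0.4]]' | grep -E "pos|force"
cat > st.py <<'E'
from h import *
p0,R0=here(); o=arm.get_obs();print("t%.2f"%o["clock"],"vise",lv(p0).round(4),"rot",(orient(0).inv()*R0).as_rotvec(degrees=True).round(1),"q",o["joint_pos"].round(2),"w",round(o["gripper_width"],4),"F",np.round(o["force"],1),"M",np.round(o["moment"],2))
E
python3 st.py
python3 - <<'E'
from h import *
p0,R0=here()
for d in (-12,):
    t,s=rows(V(0,-.075,.05),orient(0)*Ro.from_euler("x",d,degrees=True),p0,R0);print(d,t.round(4),s.round(4))
E
```

```text
position: [0.5111, 0.1677, 0.0516]
force: [1.3, 2.1, 0.3]
finger_force: 0.0
t8.90 vise [ 0.0063 -0.0777  0.0516] rot [-12.3  -0.4  -0. ] q [ 0.23  0.43  1.99  0.02  0.51 -0.08] w 0.0594 F [1.3 2.1 0.3] M [ 0.    0.06 -0.  ]
-12 [0.0037 0.0043 0.0007] [ 0.0036 -0.0086  0.0003]
```

```bash
H="python3 -m handwheel"
$H '[[[0,0,0],[0,-0.004,0],0.4],[[0,0,0],[0,-0.004,0],0.4]]' >/dev/null; python3 st.py
$H '[[[0,0,0],[0,0,0],0.4],[[0,0,0],[0,0,0],-1],[[0,0,0],[0,0,0],-1],[[0,0,0],[0,0,0],-1],[[0,0,0],[0,0,0],-1]]' ; python3 st.py
```

```text
t9.10 vise [-0.004  -0.0759  0.0482] rot [-11.8  -0.1   0.1] q [ 0.23  0.43  2.01  0.03  0.5  -0.09] w 0.06 F [-1.  -0.5  0.1] M [-0.05  0.05 -0.01]
clock: 9.6
position: [0.5053, 0.1669, 0.0501]
tcp_rot: [0.064, 0.59, 0.8, 0.085]
force: [2.2, 2.7, 5.2]
gripper_width: 0.0381
finger_force: 59.5
t9.60 vise [ 0.0005 -0.0767  0.0501] rot [-12.3  -0.1   0.2] q [ 0.23  0.42  2.01  0.03  0.5  -0.09] w 0.0381 F [2.2 2.7 5.2] M [ 0.41 -0.34  0.11]
```

```bash
H="python3 -m handwheel"
$H '[[[0.08,0,0],[0,0,0],-1],[[0.17,0,0],[0,0,0],-1],[[0.26,0,0],[0,0,0],-1],[[0.35,0,0],[0.001,0,0],-1],[[0.44,0,0],[0.001,0,0],-1]]' >/dev/null ; python3 st.py
```

```text
t10.10 vise [ 0.0028 -0.0759  0.05  ] rot [27.3 -0.1  0.1] q [ 0.26  0.69  1.48 -0.02  1.44 -0.04] w 0.0379 F [5.8 3.  2.5] M [ 0.68 -1.14  0.4 ]
```

```bash
H="python3 -m handwheel"
$H '[[[0.09,0,0],[0,0,0],-1],[[0.18,0,0],[0,0,0],-1],[[0.27,0,0],[0,0,0],-1],[[0.36,0,0],[0.001,0,0],-1],[[0.42,0,0],[0.001,0,0],-1]]' >/dev/null ; python3 st.py
$H '[[[0,0,0],[0,0,0],-1]]' >/dev/null ; python3 st.py
```

```text
t10.60 vise [ 0.0039 -0.0751  0.0479] rot [64.9  0.1  0.1] q [ 0.26  1.05  1.09 -0.04  2.14 -0.04] w 0.0381 F [22.3  7.5 10.6] M [ 0.78 -0.63  0.27]
t10.70 vise [ 0.0037 -0.0752  0.0475] rot [65.   0.1  0.1] q [ 0.26  1.05  1.09 -0.04  2.14 -0.04] w 0.0377 F [26.1  7.5 16.5] M [0.7  0.3  0.24]
```

```bash
H="python3 -m handwheel"
$H '[[[0,0,0],[0,0,0],0.4],[[0,0,0],[0,0,0],0.4],[[0,0,0],[0,0,0],0.4]]' >/dev/null ; python3 st.py
$H '[[[0,0,0],[0,0,0],0.4]]' >/dev/null ; python3 st.py
python3 - <<'E'
from h import *
for n in("top","side"):
    c=arm.read_camera(n);cv2.imwrite(f"pics/{n}3.png",c["image"][...,::-1])
a=cv2.imread("pics/top3.png")[150:260,210:370];b=cv2.imread("pics/side3.png")[160:300,220:340]
a=cv2.resize(a,(480,330),interpolation=cv2.INTER_CUBIC);b=cv2.resize(b,(283,330),interpolation=cv2.INTER_CUBIC)
cv2.imwrite("pics/m3.png",np.hstack([a,b]))
E
```

```text
t11.00 vise [-0.0027 -0.0753  0.0483] rot [65.6  0.   0.2] q [ 0.26  1.05  1.1  -0.04  2.13 -0.03] w 0.0596 F [ 0.2 -0.4 -0.3] M [ 0.14 -0.45  0.01]
t11.10 vise [-0.0028 -0.0753  0.0486] rot [65.6 -0.   0.2] q [ 0.26  1.05  1.1  -0.04  2.13 -0.03] w 0.0597 F [-0.5 -0.4 -0.8] M [ 0.08 -0.38 -0.08]
```

View pics/m3.png

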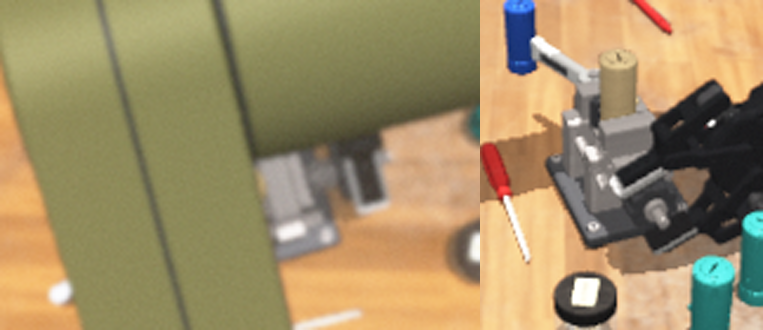

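The left panel shows the lever still near 1.6 rad (tip at (60,290)). On the right the open gripper straddles the nut clear of the jaws. Without load the TCP sits 6 mm to −x of where the nut held it, so I'll shift it for the next stroke.

```bash
H="python3 -m handwheel"
$H '[[[-0.09,0,0],[0.001,0,-0.006],0.4],[[-0.18,0,0],[0.001,0,-0.006],0.4],[[-0.27,0,0],[0.001,0,-0.006],0.4],[[-0.36,0,0],[0.001,0,-0.006],0.4],[[-0.43,0,0],[0.001,0,-0.006],0.4]]' >/dev/null ; python3 st.py
$H '[[[-0.09,0,0],[0,0,0],0.4],[[-0.18,0,0],[0,0,0],0.4],[[-0.27,0,0],[0,0,0],0.4],[[-0.36,0,0],[0,0,0],0.4],[[-0.43,0,0],[0,0,0],0.4]]' >/dev/null ; python3 st.py
$H '[[[0,0,0],[0,0,0],0.4],[[0,0,0],[0,0,0],0.4]]' >/dev/null ; python3 st.py
python3 - <<'E'
from h import *
c=arm.read_camera("side");cv2.imwrite("pics/s4.png",c["image"][...,::-1])
E
```

```text
t11.70 vise [ 0.002  -0.0746  0.0519] rot [26.4 -0.1  0.2] q [ 0.26  0.68  1.49 -0.02  1.43 -0.03] w 0.0591 F [-0.1 -0.5 -0.2] M [ 0.08 -0.16  0.02]
t12.20 vise [ 0.0004 -0.0745  0.0518] rot [-12.2  -0.2   0.1] q [ 0.24  0.42  2.    0.02  0.5  -0.08] w 0.0596 F [-0.2  0.8  0. ] M [-0.01  0.16  0.  ]
t12.40 vise [ 0.0016 -0.0746  0.0509] rot [-11.8  -0.2   0.2] q [ 0.24  0.43  2.    0.02  0.51 -0.08] w 0.06 F [0.3 1.4 0.1] M [-0.05  0.06  0.01]
```

```bash
H="python3 -m handwheel"
cat > la.py <<'E'
from h import *
import sys
def lever_angle(c,img):
    hsv=cv2.cvtColor(img,cv2.COLOR_BGR2HSV); vs,us=np.nonzero((hsv[...,1]<45)&(hsv[...,2]>150))
    P=np.array([lv(onz(c,u,v,.083)) for u,v in zip(us,vs)])-[0,.058,0]
    r=np.hypot(P[:,0],P[:,1]);b=np.arctan2(P[:,0],P[:,1]);m=(r>.045)&(r<.088)&(abs(b)<1.5)
    return 1.3-np.median(b[m]),np.std(b[m]),m.sum()
if __name__=="__main__":
    for n in("side",):
        c=arm.read_camera(n)
        for f in (sys.argv[1:] or [None]):
            im=cv2.imread(f) if f else c["image"][...,::-1]; print(n,f,np.round(lever_angle(c,im),3))
E
python3 la.py pics/side0.png pics/side3.png pics/s4.png
$H '[[[0,0,0],[0,0,0],-1],[[0,0,0],[0,0,0],-1],[[0,0,0],[0,0,0],-1]]' >/dev/null ; python3 st.py
$H '[[[0.08,0,0],[0,0,0],-1],[[0.17,0,0],[0,0,0],-1],[[0.26,0,0],[0,0,0],-1],[[0.35,0,0],[0.001,0,0],-1],[[0.44,0,0],[0.001,0,0],-1]]' >/dev/null ; python3 st.py; python3 la.py
```

```text
side pics/side0.png [ 0.078  0.089 69.   ]
side pics/side3.png [ 1.696  0.089 70.   ]
side pics/s4.png [ 1.694  0.089 68.   ]
t12.80 vise [ 0.0008 -0.0746  0.0501] rot [-11.7  -0.2   0.1] q [ 0.24  0.43  2.    0.02  0.51 -0.08] w 0.0381 F [-5.5 -3.4  7.7] M [-0.38  0.89  0.02]
t13.30 vise [ 0.0033 -0.074   0.051 ] rot [28.  -0.1  0.1] q [ 0.26  0.7   1.47 -0.02  1.46 -0.03] w 0.0382 F [-2.8 -1.8 -4.9] M [ 0.27 -0.55  0.32]
side None [ 1.691  0.089 68.   ]
```

```bash
H="python3 -m handwheel"
$H '[[[0.09,0,0],[0,0,0],-1],[[0.18,0,0],[0,0,0],-1],[[0.27,0,0],[0,0,0],-1],[[0.36,0,0],[0.001,0,0],-1],[[0.42,0,0],[0.001,0,0],-1]]' >/dev/null ; python3 st.py
python3 la.py
$H '[[[0,0,0],[0,0,0],0.4],[[0,0,0],[0,0,0],0.4],[[0,0,0],[0,0,0],0.4]]' >/dev/null ; python3 st.py
python3 - <<'E'
from h import *
c=arm.read_camera("side");i=c["image"][...,::-1];cv2.imwrite("pics/s5.png",i)
a=cv2.imread("pics/side3.png")[150:290,220:340];b=i[150:290,220:340]
cv2.imwrite("pics/m5.png",np.hstack([cv2.resize(x,(390,455),interpolation=cv2.INTER_CUBIC) for x in(a,b)]))
E
```

```text
t13.85 vise [ 0.0048 -0.0737  0.0483] rot [65.4 -0.1  0.2] q [ 0.27  1.06  1.08 -0.04  2.15 -0.03] w 0.0379 F [ 4.9 -0.8  0.5] M [ 0.66 -0.76  0.8 ]
side None [ 1.592  0.086 69.   ]
t14.20 vise [ 0.0021 -0.0731  0.0503] rot [65.4 -0.   0.2] q [ 0.27  1.05  1.09 -0.04  2.14 -0.03] w 0.0597 F [-1.1  0.3  0.4] M [ 0.13 -0.39  0.05]
```

View pics/m5.png

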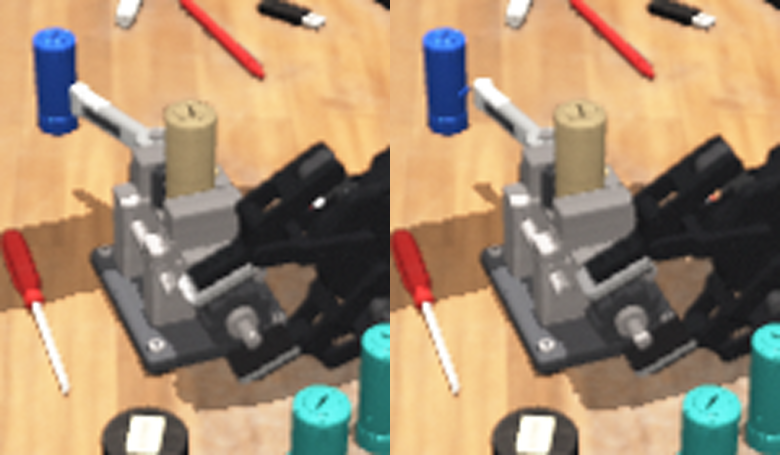

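Left is before and right is after: the lever tip moved from (80,95) to (485,90), i.e. 1.69 → 1.59 rad. The work is now nipped and the lever has begun yielding. By my arithmetic about 80–90° more of nut is needed, so one more stroke.

```bash
H="python3 -m handwheel"
$H '[[[-0.09,0,0],[0.001,0,0],0.4],[[-0.18,0,0],[0.001,0,0],0.4],[[-0.27,0,0],[0.001,0,0],0.4],[[-0.36,0,0],[0.001,0,0],0.4],[[-0.43,0,0],[0.001,0,0],0.4]]' >/dev/null 
$H '[[[-0.09,0,0],[0,0,0],0.4],[[-0.18,0,0],[0,0,0],0.4],[[-0.27,0,0],[0,0,0],0.4],[[-0.36,0,0],[0,0,0],0.4],[[-0.43,0,0],[0,0,0],0.4]]' >/dev/null
$H '[[[0,0,0],[0,0,0],0.4],[[0,0,0],[0,0,0],-1],[[0,0,0],[0,0,0],-1],[[0,0,0],[0,0,0],-1]]' >/dev/null ; python3 st.py; python3 la.py
$H '[[[0.08,0,0],[0,0,0],-1],[[0.17,0,0],[0,0,0],-1],[[0.26,0,0],[0,0,0],-1],[[0.35,0,0],[0.001,0,0],-1],[[0.44,0,0],[0.001,0,0],-1]]' >/dev/null ; python3 st.py; python3 la.py
```

```text
t15.65 vise [ 0.0007 -0.0723  0.0505] rot [-11.6  -0.1   0.1] q [ 0.24  0.43  2.    0.02  0.52 -0.07] w 0.0378 F [-9.9 -3.7 13. ] M [-0.39  1.22 -0.03]
side None [ 1.564  0.08  53.   ]
t16.20 vise [ 0.0037 -0.0723  0.0513] rot [28.  -0.2  0.1] q [ 0.26  0.7   1.47 -0.02  1.46 -0.03] w 0.038 F [-3.2 -2.9 -4.2] M [-0.02 -0.41  0.49]
side None [ 1.379  0.07  60.   ]
```

```bash
H="python3 -m handwheel"
$H '[[[0.09,0,0],[0,0,0],-1],[[0.18,0,0],[0,0,0],-1],[[0.27,0,0],[0,0,0],-1],[[0.36,0,0],[0.001,0,0],-1],[[0.42,0,0],[0.001,0,0],-1]]' >/dev/null ; python3 st.py;python3 la.py
$H '[[[0,0,0],[0,0,0],0.4],[[0,0,0],[0,0,0],0.4],[[0,0,0],[0,0,0],0.4]]' >/dev/null ; python3 st.py; python3 la.py
```

```text
t16.75 vise [ 0.0056 -0.0722  0.0488] rot [65.5 -0.2  0.2] q [ 0.27  1.06  1.08 -0.04  2.15 -0.03] w 0.0378 F [ 4.4 -4.8  0.7] M [ 0.42 -0.71  1.26]
side None [ 1.191  0.054 52.   ]
t17.10 vise [ 0.0028 -0.0707  0.0502] rot [65.4 -0.   0.2] q [ 0.27  1.05  1.09 -0.03  2.14 -0.03] w 0.0601 F [ 0.5 -0.9 -0.2] M [ 0.11 -0.41  0.02]
side None [1.153e+00 4.900e-02 5.000e+01]
```

Lever is now at about 1.1 rad, where the load is gone. Leave the nut and test with the lever.

```bash
H="python3 -m handwheel"
$H '[[[-0.09,0,0],[0,0,0],0.4],[[-0.18,0,0],[0,0,0],0.4],[[-0.27,0,0],[0,0,0],0.4],[[-0.36,0,0],[0,0,0],0.4],[[-0.45,0,0],[0,0,0],0.4]]' >/dev/null 
$H '[[[-0.09,0,0],[0,0,0],0.4],[[-0.18,0,0],[0,0,0],0.4],[[-0.277,0,0],[0,0,0],0.4],[[-0.277,0,0],[0,0,0],0.4]]' >/dev/null 
$H '[[[0,0,0],[0,0,-0.02],0.4],[[0,0,0],[0,0,-0.07],0.4],[[0,0,0],[0,0,-0.13],-1],[[0,0,0],[0,0,-0.19],-1],[[0,0,0],[0,0,-0.2],-1]]' >/dev/null; python3 st.py
python3 la.py
python3 - <<'E'
from h import *
p0,R0=here()
for w in (lev(.9,.014,.2),lev(.9,.014,.086)):
    t,s=rows(*w,p0,R0);print(lv(w[0]).round(3),t.round(4),s.round(4));p0,R0=w
E
```

```text
t18.55 vise [ 0.0073 -0.0706  0.2074] rot [-0.5 -0.2  0.2] q [ 0.25  0.29  1.65 -0.    1.19 -0.04] w 0.0165 F [ 1.2  0.3 -1. ] M [ 0.03 -0.04  0.02]
side None [ 1.153  0.049 49.   ]
[0.052 0.103 0.2  ] [ 0.0029  0.0043 -0.7472] [0.2322 0.0597 0.0079]
[0.052 0.103 0.086] [0. 0. 0.] [0.    0.    0.152]
```

```bash
H="python3 -m handwheel"
$H '[[[0,0,-0.4],[0.232,0.06,0.005],-1],[[0,0,-0.4],[0.232,0.06,0.005],-1],[[0,0,-0.4],[0.232,0.06,0.005],-1],[[0,0,-0.4],[0.232,0.06,0.005],-1],[[0,0,-0.4],[0.232,0.06,0.005],-1]]' >/dev/null
$H '[[[0,0,-0.347],[0,0,0],-1],[[0,0,-0.347],[0,0,0],-1],[[0,0,-0.347],[0,0,0],-1],[[0,0,-0.347],[0,0,0],-1],[[0,0,-0.347],[0,0,0],-1]]' >/dev/null
python3 rd.py;python3 - <<'E'
from h import *
p0,R0=here()
for w in (lev(.9,.014,.086),):
    t,s=rows(*w,p0,R0);print(lv(w[0]).round(3),t.round(4),s.round(4));p0,R0=w
E
```

```text
t19.60 vise [0.0472 0.1023 0.1952] cmdang 0.90 off -0.0261 ang 0.73  f_tool [-0.7  0.4  0.5]
[0.052 0.103 0.086] [-0.0034 -0.0017 -0.0011] [-0.0054  0.0045  0.1456]
```

```bash
H="python3 -m handwheel"
$H '[[[0,0,0],[-0.005,0.004,0.05],-1],[[0,0,0],[-0.005,0.004,0.1],-1],[[0,0,0],[-0.005,0.004,0.13],-1],[[0,0,0],[-0.005,0.004,0.146],-1],[[0,0,0],[-0.005,0.004,0.146],-1]]' >/dev/null
$H '[[[0,0,0],[0,0,0],-1]]' >/dev/null; python3 rd.py;python3 - <<'E'
from h import *
p0,R0=here()
for a in (.9,1.0,1.1):
    t,s=rows(*lev(a),p0,R0);print(t.round(4),s.round(4))
E
```

```text
t20.20 vise [0.0529 0.1043 0.0873] cmdang 0.90 off -0.0306 ang 0.66  f_tool [ 0.3  0.1 -0.7]
[-0.0015  0.0004 -0.001 ] [ 0.0196 -0.0017  0.0017]
[-0.0015  0.0003 -0.0647] [0.028  0.     0.0017]
[-0.0015  0.0002 -0.1284] [0.0365 0.0009 0.0017]
```

Now push from 0.9 to 1.4 rad and read the force with settle rows.

```bash
H="python3 -m handwheel"
$H '[[[0,0,0],[0.01,-0.001,0.001],-1],[[0,0,0],[0.019,-0.002,0.001],-1],[[0,0,-0.064],[0.0275,0,0.001],-1],[[0,0,-0.064],[0.0275,0,0.001],-1]]' >/dev/null; python3 rd.py
$H '[[[0,0,-0.032],[0.0042,0.0009,0],-1],[[0,0,-0.064],[0.0084,0.0017,0],-1]]' >/dev/null; python3 rd.py
$H '[[[0,0,-0.032],[0.0042,0.0009,0],-1],[[0,0,-0.064],[0.0084,0.0017,0],-1]]' >/dev/null; python3 rd.py
$H '[[[0,0,-0.032],[0.0042,0.0009,0],-1],[[0,0,-0.064],[0.0084,0.0017,0],-1]]' >/dev/null; python3 rd.py
$H '[[[0,0,-0.032],[0.0042,0.0009,0],-1],[[0,0,-0.064],[0.0084,0.0017,0],-1]]' >/dev/null; python3 rd.py
$H '[[[0,0,0],[0,0,0],-1]]' >/dev/null; python3 rd.py
$H '[[[0,0,0],[0,0,0],-1]]' >/dev/null; python3 rd.py; python3 la.py
```

```text
t20.60 vise [0.0321 0.113  0.0871] cmdang 1.00 off -0.0145 ang 1.03  f_tool [ 0.2 -0.2 -0.4]
t20.80 vise [0.0277 0.1157 0.0869] cmdang 1.10 off -0.0157 ang 1.10  f_tool [ 0.9  0.8 -0.1]
t21.00 vise [0.0228 0.118  0.0869] cmdang 1.20 off -0.0168 ang 1.19  f_tool [-3.5 -0.6  1.5]
t21.20 vise [0.0173 0.1198 0.087 ] cmdang 1.30 off -0.0174 ang 1.28  f_tool [-3.4 -1.8  0.9]
t21.40 vise [0.0116 0.1211 0.0872] cmdang 1.40 off -0.0180 ang 1.37  f_tool [-4.4 -2.1  1.8]
t21.50 vise [0.011  0.1211 0.0871] cmdang 1.40 off -0.0173 ang 1.38  f_tool [-3.3 -1.6 -0.3]
t21.60 vise [0.011  0.1212 0.0871] cmdang 1.40 off -0.0172 ang 1.38  f_tool [-4.3 -2.3 -1.7]
side None [ 1.392  0.391 50.   ]
```

Resistance starts at about 1.1 rad and reaches 3–4 N at 1.2–1.38 rad, as specified. The nut is right, so swing on to close.

```bash
H="python3 -m handwheel"
$H '[[[0,0,-0.064],[0.0084,0.0017,0],-1],[[0,0,-0.127],[0.0168,0.0026,0],-1]]' >/dev/null; python3 rd.py
$H '[[[0,0,-0.064],[0.0084,0.0017,0],-1],[[0,0,-0.127],[0.0168,0.0026,0],-1]]' >/dev/null; python3 rd.py
$H '[[[0,0,-0.064],[0.0084,0.0017,0],-1],[[0,0,-0.127],[0.0168,0.0026,0],-1]]' >/dev/null; python3 rd.py
$H '[[[0,0,-0.064],[0.0084,0.0017,0],-1],[[0,0,-0.127],[0.0168,0.0026,0],-1]]' >/dev/null; python3 rd.py;python3 st.py
python3 - <<'E'
from h import *
p0,R0=here()
_,R=lev(2.2)
for a in (2.3,2.4,2.5,2.6,2.65):
    t,s=rows(lev(a)[0],lev(a)[1],p0,R0);print(a,t.round(4),s.round(4))
E
```

```text
t21.85 vise [-0.0007  0.1221  0.0871] cmdang 1.60 off -0.0186 ang 1.56  f_tool [-6.2 -4.6  0. ]
t22.05 vise [-0.0126  0.1206  0.0873] cmdang 1.80 off -0.0192 ang 1.75  f_tool [-6.1 -4.2  2.2]
t22.25 vise [-0.0243  0.1168  0.0873] cmdang 2.00 off -0.0195 ang 1.95  f_tool [-6.6 -4.   2.1]
t22.45 vise [-0.0357  0.1104  0.0872] cmdang 2.20 off -0.0190 ang 2.15  f_tool [-5.5 -4.1  1.4]
t22.45 vise [-0.0357  0.1104  0.0872] rot [  -0.2   -0.4 -141.7] q [ 0.6   0.43  1.8  -0.    0.91 -2.17] w 0.0001 F [ 5.8  3.6 -1.4] M [ 0.71 -0.94  0.01]
2.3 [-0.0029  0.0026 -0.0621] [0.0122 0.0037 0.0015]
2.4 [-0.003   0.0024 -0.1258] [0.0207 0.0046 0.0015]
2.5 [-0.0031  0.0023 -0.1894] [0.0292 0.0046 0.0014]
2.6 [-0.0032  0.0021 -0.2531] [0.0377 0.0038 0.0014]
2.65 [-0.0033  0.002  -0.2849] [0.0419 0.0031 0.0014]
```

```bash
H="python3 -m handwheel"
$H '[[[0,0,-0.064],[0.0084,0.0017,0],-1],[[0,0,-0.127],[0.0168,0.0026,0],-1]]' >/dev/null; python3 rd.py
$H '[[[0,0,-0.064],[0.0084,0.0017,0],-1],[[0,0,-0.127],[0.0168,0.0026,0],-1]]' >/dev/null; python3 rd.py
$H '[[[0,0,0],[0,0,0],-1]]' >/dev/null; python3 rd.py;python3 st.py; python3 la.py
python3 - <<'E'
from h import *
c=arm.read_camera("side");i=c["image"][...,::-1];cv2.imwrite("pics/s6.png",cv2.resize(i[130:290,190:360],None,fx=3.6,fy=3.6,interpolation=cv2.INTER_CUBIC))
E
```

```text
t22.65 vise [-0.0464  0.1016  0.087 ] cmdang 2.40 off -0.0180 ang 2.37  f_tool [-3.9 -2.7 -0. ]
t22.85 vise [-0.0556  0.0908  0.0866] cmdang 2.60 off -0.0168 ang 2.59  f_tool [-1.8 -1.   0.1]
t22.95 vise [-0.0573  0.0898  0.0862] cmdang 2.60 off -0.0152 ang 2.61  f_tool [ 0.4  0.3 -0.7]
t22.95 vise [-0.0573  0.0898  0.0862] rot [   0.2    0.2 -164.3] q [ 0.57  0.4   1.86 -0.    0.89 -2.6 ] w -0.0001 F [-0.3 -0.4  0.7] M [-0.04  0.03 -0.02]
side None [ 2.642  0.684 90.   ]
```

View pics/s6.png

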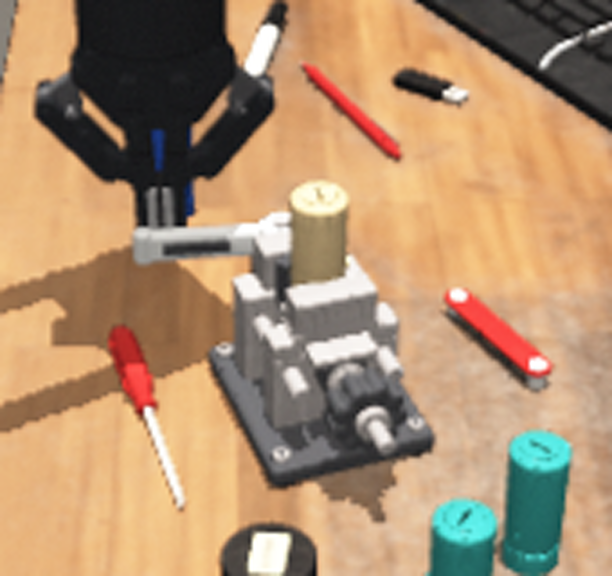

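The lever points to the −x side (tip (140,245)), i.e. closed at about 2.6 rad with the push faded to zero. The cylinder is upright between the jaws. One small nudge, then retreat and check.

```bash
H="python3 -m handwheel"
$H '[[[0,0,0],[0.003,0,0],-1],[[0,0,0],[0.003,0,0],-1]]' >/dev/null; python3 rd.py
$H '[[[0,0,0],[-0.02,0,0],-1],[[0,0,0],[-0.03,0,-0.05],-1],[[0,0,0],[-0.03,0,-0.11],-1],[[0,0,0],[-0.03,0,-0.17],-1],[[0,0,0],[-0.03,0,-0.2],-1]]' >/dev/null
$H '[[[0,0,0],[-0.2,0,0],-1],[[0,0,0],[-0.2,0,0],-1],[[0,0,0],[-0.2,0,0],-1],[[0,0,0],[-0.2,0,0],-1],[[0,0,0],[-0.2,0,0],-1]]' >/dev/null; python3 st.py
$H '[[[0,0,0],[0,0,0],-1],[[0,0,0],[0,0,0],-1],[[0,0,0],[0,0,0],-1]]' >/dev/null; python3 la.py
python3 - <<'E'
from h import *
ims=[]
for n,(y,x) in dict(top=(140,215),side=(150,205)).items():
    c=arm.read_camera(n);i=c["image"][...,::-1];ims.append(cv2.resize(i[y:y+150,x:x+150],(395,395),interpolation=cv2.INTER_CUBIC))
cv2.imwrite("pics/fin.png",np.hstack(ims))
E
```

```text
t23.25 vise [-0.0569  0.0877  0.086 ] cmdang 2.60 off -0.0133 ang 2.64  f_tool [0.  0.8 0. ]
t24.25 vise [-0.0103  0.2563  0.235 ] rot [ 3.000e-01  1.000e-01 -1.646e+02] q [ 0.82  0.39  1.42 -0.    1.34 -2.36] w -0.0 F [-0.4 -0.6 -0.1] M [ 0.02  0.01 -0.02]
side None [ 2.684  0.516 75.   ]
```

View pics/fin.png

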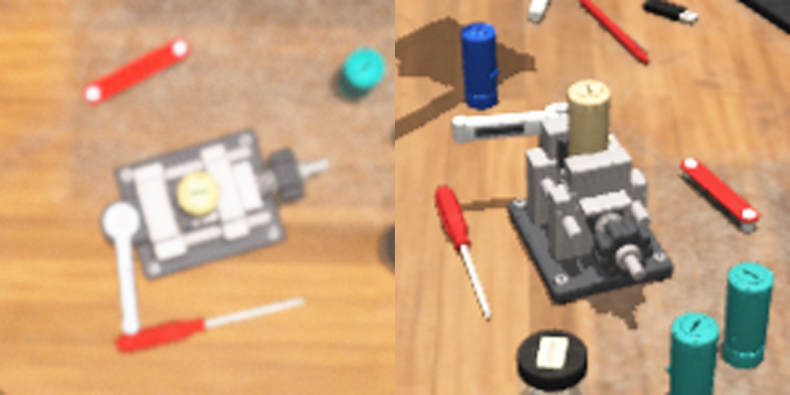

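The final view shows the lever closed (top panel, tip (132,325)) and staying there with the robot away. The cylinder is upright between the jaws, and the screwdriver, hex keys, jar and other items are where they were. Handing in.

```bash
python3 -c "
from plant import arm
print(arm.close_job())"
```

```text
the job is handed in; nothing more can be done
None
```

The job is handed in: I screwed the nut in until the lever met 3–4 N at about 1.2–1.4 rad, then swung the lever closed to about 2.6 rad, where it stayed with the robot clear, and the final pictures show the brass cylinder upright between the jaws and nothing else moved.

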